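Open the lathe guard and hold it wide

TASK

The turned piece is ready to come off the lathe, so open the guard gate for the turner: first squeeze the safety bolt on top of the latch post back against its finger lug, then squeeze the gate's handle, swing the gate towards you past its click stop until it stands square to the lathe or wider, and hold it there. The gate springs back when let go, so finish while still gripping the squeezed handle and holding the gate wide open; do not disturb the loose things on the bench.

Things in the scene. Friction and masses are not known exactly. Their poses are not given: they have to be found in the camera images.
- lathe: Fixed bench lathe with front guard, placed anew each time (turned up to 0.12 rad). Origin: on the bench below the gate's hinge axis. x points away from the robot, y along the lathe to its headstock (left), z up. Hinge post (24 mm square, 285 mm high) at y +38 mm, latch post (260 mm high) at y -263 mm. Chuck, work, rest and headstock (245 mm high) lie behind the gate, x over 50 mm.
- gate_hinge (a point): Point on the guard gate's vertical hinge axis, 165 mm above the bench (half-way up the gate). The gate is a grey frame with a clear pane, 245 mm wide, 16 mm thick, from 70 to 260 mm above the bench; shut, it lies along the lathe's -y from here.
- bolt_lug (a point): Safety bolt's fixed finger lug: upright steel plate, 8 mm thick along the lathe's y, 24 mm along x, outside the latch post, 317 mm from the hinge axis along the lathe's -y. This point, on its middle plane, is 305 mm above the bench, 20 mm below its top edge (325 mm). Bolt rod, guides and keeper below reach up to 280 mm above the bench.
- bolt_thumb (a point): Thumb plate of the safety bolt, same size and height as the lug and parallel to it, 32 mm nearer the hinge with the bolt in (40 mm over the outer faces of both); this point at 305 mm, on its middle plane. Squeezing plate and lug together draws the bolt out of the gate; fully back the plates are 2 mm apart (18 mm over both).
- bolt (a joint): Travel of the safety bolt in m: 0 fully in to 0.022 fully drawn back against the lug. Its tip is out of the gate's keeper from 0.014. It slides stiffly (about 4 N) and stays where it is left.
- handle_grip (a point): Centre of the fixed bar of the gate's squeeze handle: upright aluminium bar 12 mm thick along the gate, 22 mm deep, 96 mm high (162 to 258 mm above the bench; this point 210), 150 mm from the hinge axis along the gate, 58 mm in front of the gate's middle plane (25 mm free between bar and latch case). It moves with the gate.
- handle_trigger (a point): Centre of the moving bar of the squeeze handle, of the same size, beside the fixed bar on the side away from the hinge, 40 mm from it at rest (52 mm over the outer faces). Squeezing the two bars together brings it 16 mm nearer (36 mm over both) and draws back the latch.
- squeeze (a joint): Travel of the handle's moving bar in m: 0 at rest (latched), 0.016 fully squeezed. The latch is clear of its strike from 0.010. It springs back (6 N at rest to 12 N squeezed).
- gate_angle (a joint): Gate angle in rad: 0 shut, grows as the free end swings towards the robot (clockwise from above), 1.57 square to the lathe, stop at 1.75. Bolt and latch both hold it shut. A spring pulls it shut (0.3 N m wide open). The click stop is a hump in the hinge from 0.5 to 1.2 rad, passed with 3 to 4 N at the handle; it catches a gate let go wide open at about 1.2 rad.
- trigger: The moving bar of the squeeze handle as a body; origin at the centre of the fixed bar (handle_grip) when at rest. Axes as the lathe's when the gate is shut, turning with the gate.
- gouge: Bystander: turning gouge with a dark wooden handle, 385 mm long, 30 mm thick, lying on the bench, origin on the bench below its middle.
- chuck_key: Bystander: steel T-shaped chuck key, about 95 by 90 mm, 12 mm thick, lying on the bench, origin on the bench at its middle.
- bowl: Bystander: small wooden bowl, 110 mm across, 45 mm high, origin under its centre.
- wax_tin: Bystander: round metal tin, 76 mm across, 50 mm high, origin under its centre.

How it is judged:
By the outcome, as a careful person would: the job done as asked, in the order asked, and still so for the second after the job is handed in, while the arm keeps its last pose, push and grip.
It also fails if it takes over 51 s, if anything falls off the work surface, if the arm or the gripper's body presses on something with over 40 N, if the wrist force passes 120 N, or if a joint passes its speed limit or range.

ROBOT

A 6-joint arm with a two-finger parallel gripper is mounted at the origin on the work surface. World frame = base frame: x ahead of the robot, y to its left, z up, the work surface at z = 0. Lengths are in m, angles in rad, forces in N, time in s.
With the tool pointing down it reaches from about 0.35 to 0.925 m from the base axis. Payload 6.4 kg.
Tool frame: the origin (TCP) lies midway between the tips of the shut fingers; the grasp point (between the pads) lies 19 mm behind it; z points along the fingers, y is the line along which they close (so a half turn about z gives the same grasp; the last joint's range is limited). The gripper opens to 85 mm and grips with 20 to 120 N. Pads are 22 mm wide; open, the fingers measure 114 mm over their backs; the gripper's body (76 mm by 85 mm) begins 54 mm behind the grasp point. The pads swing forward as they close: fully open they stand 13 mm farther back than shut.
Start: joints at [-1.305, 0.245, 1.558, -0, 1.339, -0.174], TCP at [0.277, -0.588, 0.231] pointing down, gripper open.
Joint ranges: [-3.13, 3.13], [-1.02, 2.26], [0.13, 2.54], [-0.95, 4.09], [0.21, 2.88], [-2.74, 2.74]. Speed limits (rad/s): [2.57, 2.57, 3.14, 3.14, 3.14, 3.14].

INTERFACE

Orientations are given as a rotation vector (axis times angle).
In Python, from rig import env gives the robot as it stands.
- The arm moves only by the tool apply_moves, never from a script. Its argument "motion" is a list of rows, each a list of 3 entries, a list of its own where there are three numbers: the shift along the tool's x, y, z in mm, then the turn, a rotation vector about the tool's x, y, z in degrees, then the finger opening in mm, from 0 to 85.4. In form: [[[x, y, z], [ax, ay, az], hand], ...]. A call has 1 to 12 rows; each row is the pose to reach, as a shift and turn from the pose commanded when the call began, along the tool's axes at that moment; what a row does not reach only later rows make up. A row lasts 1/10 s, in which the tool goes at most 50 mm and 8.59 degrees, less where a joint would pass 70% of its speed; a pose out of reach is approached as far as the arm can. A call with a gripper value outside its range is refused whole. The fingers move at their own pace and stop on an object; "force" is the grip in N (left out, the last holds). Time passes only in rows, so rows that repeat a pose let the fingers close. It gives the time, the measured TCP pose, the force, the opening and the grip force at its end, in the units of the state.
- env.read_state(): the state, without advancing time (a new reading comes with each control period).
- env.grab_frame(name): name is "scene" or "top" or "wrist"; returns the picture (420x560x3 uint8, red, green, blue); there is no depth.
- env.calibration(name): a dict with "fovy" (degrees; the focal length in pixels is half the picture's height over the tangent of half this angle, whatever the lens; pixels are square), "cx", "cy" (the principal point, pixels), "xyz" and "orientation" of the camera in the world. Camera axes: x right, y down, z forward; pixel columns grow to the right and rows downward; lengths in m; the calibration is good to about 2 mm. A picture is of the moment at which its call begins: read the wrist's pose just before it. calibration takes no time and is no camera call; for the wrist camera it gives the pose at the moment of the call.
- env.close_job(): hands the job in; it is judged then, once.
The state is a dict: "t": time; "q": joint angles; "joint_velocities": joint speeds; "tau": joint torques, N m; "eef_pos": TCP position; "ee_rot": TCP orientation; "wrist_force": force on the tool from outside, world axes, zero at the start; "torque": the same for the moment, N m; "grip_width": finger opening in m; "finger_force": force on a finger pad.
Only numpy, scipy, OpenCV 4.12 (cv2) and the standard library are available. Lean on these libraries where they do the work, as an engineer would, in place of code of your own. Each camera call takes 0.05 s, during which the arm holds its last target. There are 200 camera calls.

## Working session

There is one attempt and no reset: what is moved stays moved. The work goes in short steps, Python scripts to look and compute and a tool call to move; the robot and the scene stay as the last step left them, time stands still between calls to the robot, and variables do not carry over. Pictures are saved under pics/ and viewed, at most 10 in all, crops included, and the job is handed in when it is done.

Besides the shell and the picture viewer there is one more tool, called after "Call:" by a JSON object that holds its "fn" and its "kwargs". apply_moves: Moves the arm, as the interface text tells. Its arguments: {"type":"object","properties":{"motion":{"type":"array"},"force":{"type":"number"}},"required":["motion"]}

```bash
mkdir -p pics; ls; python3 - <<'E'
from rig import env
import cv2,numpy as np
s=env.read_state();print({k:np.round(v,3) for k,v in s.items()})
for n in("scene","top"):
    cv2.imwrite(f"pics/{n}0.png",env.grab_frame(n)[:,:,::-1])
for n in("scene","top","wrist"):print(n,env.calibration(n))
E
```

```text
pics
{'t': np.float64(0.0), 'q': array([-1.305,  0.246,  1.559,  0.   ,  1.339, -0.174]), 'joint_velocities': array([-0.001,  0.001,  0.   ,  0.001, -0.002, -0.   ]), 'tau': array([-1.0000e-03, -4.2951e+01, -3.2613e+01, -0.0000e+00,  5.0000e-03,
        0.0000e+00]), 'eef_pos': array([ 0.277, -0.588,  0.23 ]), 'ee_rot': array([-3.064, -0.685,  0.   ]), 'wrist_force': array([-0.46 ,  0.546,  0.202]), 'torque': array([0.042, 0.003, 0.026]), 'finger_force': np.float64(0.0), 'grip_width': np.float64(0.085)}
scene {'fovy': 53.00529656648434, 'cx': 281.58550736911366, 'cy': 208.74524145456607, 'xyz': array([ 1.0158752 , -0.47968528,  1.02152688]), 'orientation': array([-2.28407078, -1.04581507,  0.3474643 ])}
top {'fovy': 45.61958468537274, 'cx': 285.57158687074127, 'cy': 204.9211161999714, 'xyz': array([ 0.43469162, -0.0523561 ,  1.5067441 ]), 'orientation': array([-2.19521089,  2.14407291, -0.0888794 ])}
wrist {'fovy': 67.76279319484041, 'cx': 280.4596614976249, 'cy': 212.3079974266023, 'xyz': array([ 0.34330161, -0.55544293,  0.37401958]), 'orientation': array([ 2.43354593, -1.54432824, -0.23233203])}
```

View pics/scene0.png

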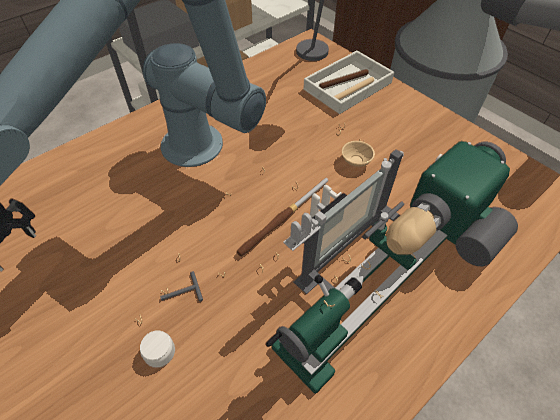

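View pics/top0.png

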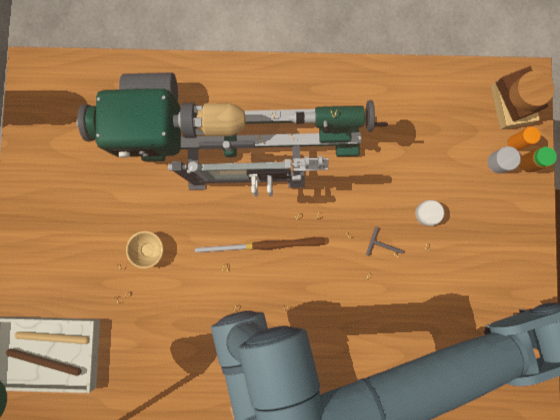

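The lathe sits across the far side. In the top view, the hinge post is near (192,166), the latch post near (297,165), and the handle bars near (255–270,184). The gouge runs from (195,249) to (326,241). I'll enlarge both views.

```bash
python3 - <<'E'
import cv2,numpy as np
a=cv2.imread("pics/top0.png")[145:205,160:340];b=cv2.imread("pics/scene0.png")[150:295,270:410]
b=b[30:110,10:140]
A=cv2.resize(a,None,fx=4,fy=4,interpolation=cv2.INTER_CUBIC);B=cv2.resize(b,None,fx=4.4,fy=4.4,interpolation=cv2.INTER_CUBIC)
c=np.zeros((A.shape[0]+B.shape[0],720,3),np.uint8);c[:240]=A;c[240:,:B.shape[1]]=B
cv2.imwrite("pics/crop0.png",c);print(c.shape)
E
```

```text
(592, 720, 3)
```

View pics/crop0.png

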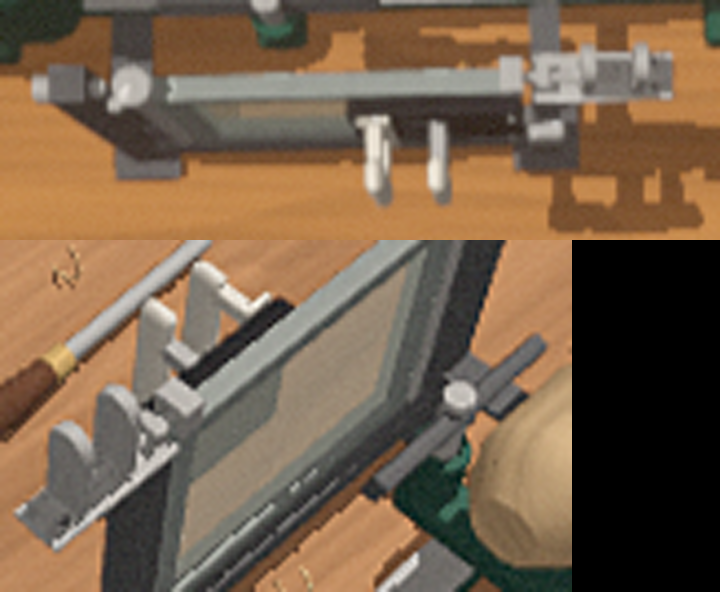

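```bash
cat > h.py <<'E'
from rig import env
import numpy as np,cv2
from scipy.spatial.transform import Rotation as R
def ray(cal,uv):
    f=210/np.tan(np.radians(cal["fovy"]/2))
    d=np.array([(uv[0]-cal["cx"])/f,(uv[1]-cal["cy"])/f,1.])
    return np.array(cal["xyz"]),R.from_rotvec(cal["orientation"]).as_matrix()@d
def plane(cal,uv,z):
    o,d=ray(cal,uv);return o+d*(z-o[2])/d[2]
def proj(cal,p):
    f=210/np.tan(np.radians(cal["fovy"]/2))
    c=R.from_rotvec(cal["orientation"]).as_matrix().T@(np.asarray(p)-cal["xyz"])
    return np.array([cal["cx"]+f*c[0]/c[2],cal["cy"]+f*c[1]/c[2]])
E
python3 - <<'E'
from h import *
T=env.calibration("top");S=env.calibration("scene")
c=lambda x,y:(160+x/4-.4,145+y/4-.4)
for n,p,z in[("hinge cap",c(132,80),.27),("gateL",c(170,88),.26),("gateR",c(500,79),.26),("thumb",c(588,63),.325),("lug",c(638,63),.325)]:
    print(n,plane(T,c(0,0) if 0 else p,z).round(4))
s=lambda x,y:(280+x/4.4-.4,180+(y-240)/4.4-.4)
for n,p,z in[("thumbtop",s(117,388),.325),("lugtop",s(70,424),.325),("fixtop",s(205,266),.258),("trigtop",s(155,302),.258)]:
    print(n,plane(S,p,z).round(4))
for n,p in[("gouge1",(195,249)),("gouge2",(326,241)),("key",(385,243)),("bowl",(145,250)),("tin",(430,213))]:print(n,plane(T,p,.02).round(3))
E
```

```text
hinge cap [0.6444 0.1969 0.27  ]
gateL [0.6416 0.1747 0.26  ]
gateR [ 0.652  -0.0338  0.26  ]
thumb [ 0.6516 -0.0872  0.325 ]
lug [ 0.6522 -0.1172  0.325 ]
thumbtop [ 0.6519 -0.0864  0.325 ]
lugtop [ 0.6531 -0.1175  0.325 ]
fixtop [0.5868 0.0455 0.258 ]
trigtop [0.5876 0.0069 0.258 ]
gouge1 [0.434 0.23  0.02 ]
gouge2 [ 0.466 -0.159  0.02 ]
key [ 0.465 -0.333  0.02 ]
bowl [0.427 0.378 0.02 ]
tin [ 0.557 -0.467  0.02 ]
```

```bash
cat >> h.py <<'E'
A=0.05
HX=np.array([.6367,.1993])
def lp(dx,dy,a=0.):  # lathe-frame point (gate turned by a) -> world xy
    b=A-a;return HX+np.array([np.cos(b)*dx-np.sin(b)*dy,np.sin(b)*dx+np.cos(b)*dy])
def down(yaw): # tool down, tool y at yaw
    y=np.array([np.cos(yaw),np.sin(yaw),0]);z=np.array([0,0,-1.]);return np.c_[np.cross(y,z),y,z]
def delta(goal,Rg,p0=None,R0=None):
    s=env.read_state()
    p0=s["eef_pos"] if p0 is None else p0
    R0=R.from_rotvec(s["ee_rot"]).as_matrix() if R0 is None else R0
    print((1000*R0.T@(np.array(goal)-p0)).round(1),np.degrees(R.from_matrix(R0.T@Rg).as_rotvec()).round(2))
E
python3 - <<'E'
from h import *
x,y=lp(0,-.312);print(x,y);delta([x,y,.40],down(np.pi/2+A))
E
```

```text
0.6522935008124516 -0.11231008124322947
[ 542.4 -270.4 -169.1] [-0.0000e+00 -1.4000e-01 -1.5766e+02]
```

Call:
{"fn": "apply_moves", "kwargs": {"motion": [[[0,0,-50],[0,0,-8],85],[[0,0,-100],[0,0,-16],85],[[40,-20,-140],[0,0,-24],85],[[542,-270,-169],[0,0,-100],85],[[542,-270,-169],[0,0,-100],85],[[542,-270,-169],[0,0,-100],85],[[542,-270,-169],[0,0,-100],85],[[542,-270,-169],[0,0,-100],85],[[542,-270,-169],[0,0,-100],85],[[542,-270,-169],[0,0,-100],85],[[542,-270,-169],[0,0,-100],85],[[542,-270,-169],[0,0,-100],85]]}}

```text
t: 1.3
eef_pos: [0.5792, -0.2046, 0.3925]
ee_rot: [-1.438, -2.793, 0.0]
wrist_force: [0.6, -0.2, 0.3]
grip_width: 0.085
finger_force: 0.0
```

```bash
python3 - <<'E'
from h import *
x,y=lp(0,-.312);delta([x,y,.40],down(np.pi/2+A));print(env.read_state()["q"].round(2))
E
```

```text
[ 32.6 113.1  -7.5] [ 0.000e+00 -4.000e-02 -5.734e+01]
[-0.52  0.08  1.46 -0.    1.61 -1.14]
```

Call:
{"fn": "apply_moves", "kwargs": {"motion": [[[33,113,-7],[0,0,-57.3],85],[[33,113,-7],[0,0,-57.3],85],[[33,113,-7],[0,0,-57.3],85],[[33,113,-7],[0,0,-57.3],85],[[33,113,-7],[0,0,-57.3],85],[[33,113,-7],[0,0,-57.3],85],[[33,113,-7],[0,0,-57.3],85],[[33,113,-7],[0,0,-57.3],85],[[33,113,-7],[0,0,-57.3],85],[[33,113,-7],[0,0,-57.3],85]]}}

```text
t: 2.3
eef_pos: [0.6516, -0.1144, 0.3996]
ee_rot: [0.066, -3.141, -0.0]
wrist_force: [0.5, -0.2, -0.5]
grip_width: 0.0849
finger_force: 0.0
```

```bash
python3 - <<'E'
from h import *
x,y=lp(0,-.312);delta([x,y,.29],down(np.pi/2+A));print(env.read_state()["q"].round(2))
C=env.calibration("wrist");im=env.grab_frame("wrist")[:,:,::-1].copy()
for d,h in[((0,-.317),.325),((0,-.285),.325),((-.058,-.15),.258),((-.058,-.19),.258)]:
    p=proj(C,[*lp(*d),h]);print(d,p.round(1));cv2.circle(im,tuple(int(v) for v in p.round()),2,(0,0,255),-1)
cv2.imwrite("pics/w1.png",im)
E
```

```text
[ -0.8   2.1 109.6] [ 0.01 -0.02 -0.45]
[-0.34  0.19  1.32 -0.    1.63 -1.96]
(0, -0.317) [275.8 224.7]
(0, -0.285) [319.2 224.4]
(-0.058, -0.15) [464.3 136.8]
(-0.058, -0.19) [419.1 137.2]
```

View pics/w1.png

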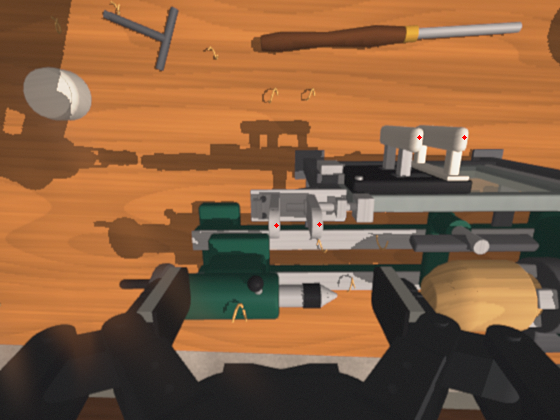

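The projected dots land on the lug (276,225), the thumb plate (319,224) and the tops of the bars (419,137) and (464,137). The fit is good to about 1–2 mm, so I'll descend and squeeze the bolt.

Call:
{"fn": "apply_moves", "kwargs": {"motion": [[[-1,2,40],[0,0,-0.4],85],[[-1,2,80],[0,0,-0.4],85],[[-1,2,109],[0,0,-0.4],85],[[-1,2,109],[0,0,-0.4],85],[[-1,2,109],[0,0,-0.4],60],[[-1,2,109],[0,0,-0.4],40],[[-1,2,109],[0,0,-0.4],30],[[-1,2,109],[0,0,-0.4],22],[[-1,2,109],[0,0,-0.4],16],[[-1,2,109],[0,0,-0.4],12],[[-1,2,109],[0,0,-0.4],12],[[-1,2,109],[0,0,-0.4],12]], "force": 30}}

```text
t: 3.55
eef_pos: [0.6536, -0.1147, 0.2935]
ee_rot: [-0.077, 3.136, -0.007]
wrist_force: [1.3, -4.6, 5.5]
grip_width: 0.017
finger_force: 30.6
```

Call:
{"fn": "apply_moves", "kwargs": {"motion": [[[0,0,0],[0,0,0],60],[[0,0,0],[0,0,0],85],[[0,0,0],[0,0,0],85],[[0,0,0],[0,0,0],85],[[0,0,-20],[0,0,0],85],[[0,0,-50],[0,0,0],85],[[0,0,-80],[0,0,0],85],[[0,0,-80],[0,0,0],85]]}}

```text
t: 4.35
eef_pos: [0.6541, -0.1128, 0.3767]
ee_rot: [-0.08, 3.132, -0.005]
wrist_force: [-0.1, -0.3, 1.0]
grip_width: 0.085
finger_force: 0.0
```

```bash
python3 - <<'E'
from h import *
x,y=lp(-.058,-.162);delta([x,y,.36],down(np.pi/2+A));delta([x,y,.205],down(np.pi/2+A))
C=env.calibration("scene");im=env.grab_frame("scene")[:,:,::-1]
cv2.imwrite("pics/s2.png",cv2.resize(im[150:290,270:450],None,fx=4,fy=4,interpolation=cv2.INTER_CUBIC))
E
```

```text
[ 59.8 150.7  15.6] [-0.21  0.49  0.05]
[ 61.1 151.3 170.6] [-0.21  0.49  0.05]
```

View pics/s2.png

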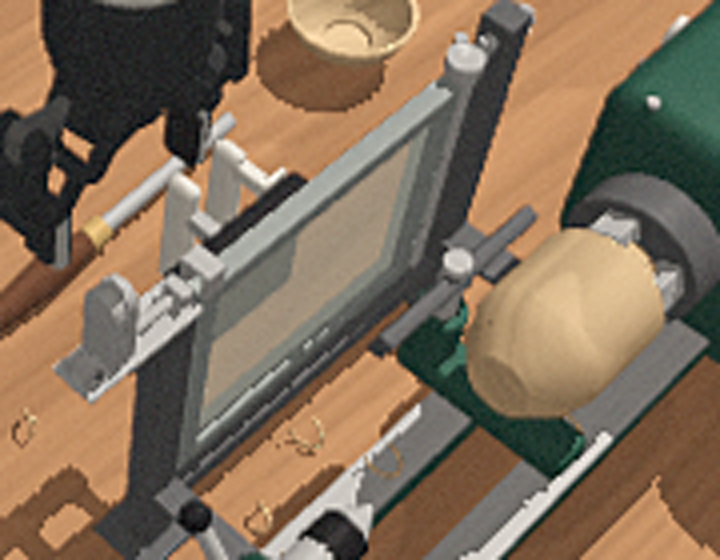

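The thumb plate now lies against the lug at crop (112,325), so the bolt is drawn. Next is the handle.

Call:
{"fn": "apply_moves", "kwargs": {"motion": [[[20,50,0],[0,0,0],85],[[40,95,0],[-0.1,0.3,0],85],[[60,140,5],[-0.2,0.5,0],85],[[60,151,15],[-0.2,0.5,0],85],[[60,151,50],[-0.2,0.5,0],85],[[61,151,90],[-0.2,0.5,0],85],[[61,151,130],[-0.2,0.5,0],85],[[61,151,160],[-0.2,0.5,0],85],[[61,151,170],[-0.2,0.5,0],85],[[61,151,170],[-0.2,0.5,0],85]], "force": 40}}

```text
t: 5.4
eef_pos: [0.5827, 0.0352, 0.1982]
ee_rot: [0.079, -3.127, -0.006]
wrist_force: [0.1, 0.6, 0.1]
grip_width: 0.0848
finger_force: 0.0
```

```bash
python3 - <<'E'
from h import *
x,y=lp(-.058,-.162);delta([x,y,.205],down(np.pi/2+A));print(env.read_state()["wrist_force"].round(1))
E
```

```text
[-4.1 -0.8 -6.9] [ 0.24 -0.78  0.02]
[0.1 0.6 0.1]
```

Call:
{"fn": "apply_moves", "kwargs": {"motion": [[[-4,-1,-5],[0.2,-0.7,0],85],[[-4,-1,-5],[0.2,-0.7,0],60],[[-4,-1,-5],[0.2,-0.7,0],50],[[-4,-1,-5],[0.2,-0.7,0],42],[[-4,-1,-5],[0.2,-0.7,0],34],[[-4,-1,-5],[0.2,-0.7,0],28],[[-4,-1,-5],[0.2,-0.7,0],25],[[-4,-1,-5],[0.2,-0.7,0],25]], "force": 45}}

```text
t: 6.2
eef_pos: [0.5907, 0.0332, 0.2101]
ee_rot: [-0.078, 3.129, -0.005]
wrist_force: [1.4, -3.0, 6.7]
grip_width: 0.0351
finger_force: 45.7
```

```bash
python3 - <<'E'
from h import *
x,y=lp(-.058,-.162);delta([x,y,.205],down(np.pi/2+A))
s=env.read_state();p=s["eef_pos"];R0=R.from_rotvec(s["ee_rot"]).as_matrix()
for k in range(1,13):
    a=np.radians(7*k)
    M=R.from_euler("z",-a).as_matrix();h=np.array([*HX,p[2]])
    delta(h+M@(p-h),M@R0,p,R0)
E
```

```text
[3.8 1.6 5. ] [-0.19  0.66 -0.01]
[19.5  7.8 -0.2] [0.08 0.02 7.  ]
[38.  18.  -0.5] [ 0.16  0.05 14.  ]
[55.  30.3 -0.7] [ 0.24  0.07 21.  ]
[70.4 44.6 -1. ] [ 0.32  0.1  28.  ]
[84.  60.7 -1.2] [ 0.4   0.12 35.  ]
[95.5 78.3 -1.4] [ 0.48  0.14 42.  ]
[104.8  97.2  -1.5] [ 0.56  0.17 49.  ]
[111.7 117.   -1.7] [ 0.64  0.19 56.  ]
[116.1 137.6  -1.8] [ 0.72  0.21 63.  ]
[118.  158.5  -1.9] [ 0.8   0.24 70.  ]
[117.3 179.6  -2. ] [ 0.88  0.26 76.99]
[114.1 200.4  -2. ] [ 0.96  0.29 83.99]
```

Call:
{"fn": "apply_moves", "kwargs": {"motion": [[[4,1.5,0],[0,0,1.5],25],[[10,4,0],[0,0,3.5],25],[[19.5,8,0],[0,0,7],25],[[29,12.5,0],[0,0,10.5],25],[[38,18,0],[0,0,14],25],[[47,24,0],[0,0,17.5],25],[[55,30,0],[0,0,21],25],[[63,37,0],[0,0,24.5],25],[[70.5,44.5,0],[0,0,28],25],[[77.5,52.5,0],[0,0,31.5],25],[[84,60.5,0],[0,0,35],25],[[84,60.5,0],[0,0,35],25]], "force": 60}}

```text
t: 7.4
eef_pos: [0.5059, 0.0911, 0.2099]
ee_rot: [0.864, 3.001, 0.007]
wrist_force: [18.2, 3.8, 0.1]
grip_width: 0.0351
finger_force: 69.4
```

```bash
python3 - <<'E'
from h import *
s=env.read_state();p=s["eef_pos"];R0=R.from_rotvec(s["ee_rot"]).as_matrix();print(s["wrist_force"].round(1),s["torque"].round(2),s["q"].round(2))
y=R0[:,1];print("gate from tool",90+np.degrees(A)-np.degrees(np.arctan2(y[1],y[0])))
d=p[:2]-HX;print("r",np.hypot(*d),"gate from pos",np.degrees(np.arctan2(-.162,-.058)+A-np.arctan2(d[1],d[0]))%360, R.from_matrix(R0).apply([0,0,1]))
cv2.imwrite("pics/s3.png",env.grab_frame("scene")[:,:,::-1])
for k in range(1,11):
    a=np.radians(7*k)
    M=R.from_euler("z",-a).as_matrix();h=np.array([*HX,p[2]])
    delta(h+M@(p-h),M@R0,p,R0)
E
```

```text
[18.2  3.8  0.1] [-0.89 -1.34 -0.25] [-0.04 -0.07  1.93 -0.    1.26 -1.05]
gate from tool 34.97366053936357
r 0.1697490295455108 gate from pos 33.55231086644569 [ 0.01937645 -0.00122915 -0.9998115 ]
[19.2  7.7 -0.3] [ 0.12 -0.06  7.  ]
[37.4 17.7 -0.5] [ 0.24 -0.13 14.  ]
[54.2 29.8 -0.6] [ 0.36 -0.19 21.  ]
[69.4 43.9 -0.8] [ 0.48 -0.26 27.99]
[82.8 59.7 -0.9] [ 0.6  -0.32 34.99]
[94.2 77.  -0.9] [ 0.72 -0.39 41.99]
[103.3  95.6  -0.9] [ 0.84 -0.45 48.99]
[110.2 115.2  -0.8] [ 0.96 -0.52 55.99]
[114.6 135.4  -0.7] [ 1.08 -0.58 62.99]
[116.4 156.1  -0.5] [ 1.19 -0.65 69.99]
```

View pics/s3.png

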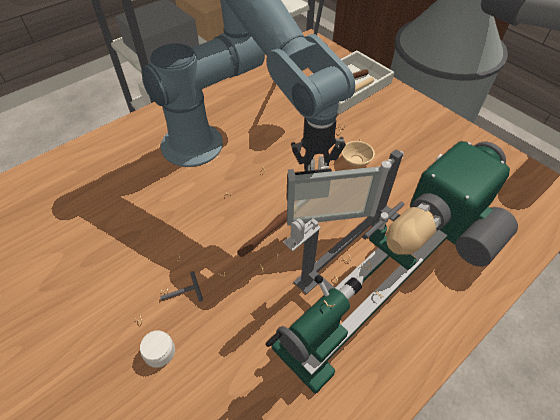

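At 35° the gate is following with both bars gripped, and the bystanders are untouched. I'll continue to about 96°, easing 2 mm toward the hinge.

Call:
{"fn": "apply_moves", "kwargs": {"motion": [[[4,3,0],[0,0,2],25],[[9,5.5,0],[0,0,3.5],25],[[18.5,9.5,0],[0,0,7],25],[[27.5,14,0],[0,0,10.5],25],[[36.5,19.3,0],[0,0,14],25],[[45,25,0],[0,0,17.5],25],[[53,31.3,0],[0,0,21],25],[[61,38,0],[0,0,24.5],25],[[68,45.3,0],[0,0,28],25],[[75,53,0],[0,0,31.5],25],[[81.3,61,0],[0,0,35],25],[[81.3,61,0],[0,0,35],25]]}}

```text
t: 8.65
eef_pos: [0.4695, 0.1862, 0.2099]
ee_rot: [1.725, 2.608, 0.014]
wrist_force: [19.5, 2.8, 3.0]
grip_width: 0.0351
finger_force: 76.1
```

```bash
cat > st.py <<'E'
from h import *
s=env.read_state();p=s["eef_pos"];R0=R.from_rotvec(s["ee_rot"]).as_matrix();print(s["wrist_force"].round(1),s["torque"].round(2),s["q"].round(2))
y=R0[:,1];g=90+np.degrees(A)-np.degrees(np.arctan2(y[1],y[0]));print("gate from tool",g)
d=p[:2]-HX;r=np.hypot(*d);print("r",r,"gate from pos",np.degrees(np.arctan2(-.162,-.058)+A-np.arctan2(d[1],d[0]))%360)
F=R0.T@s["wrist_force"];print("F tool",F.round(1),"inward tool",(R0.T@np.array([*(-d/r),0])).round(2))
for k in range(1,6):
    a=np.radians(5*k)
    M=R.from_euler("z",-a).as_matrix();h=np.array([*HX,p[2]])
    delta(h+M@(p-h),M@R0,p,R0)
E
python3 st.py
```

```text
[19.5  2.8  3. ] [-1.24 -0.5   0.48] [ 0.15 -0.09  1.95 -0.    1.26 -0.25]
gate from tool 69.83652137182885
r 0.16767983737533254 gate from pos 68.67342015562913
F tool [-5.1 19.1 -2.6] inward tool [-0.32  0.95  0.02]
[13.7  5.3 -0. ] [ 0.04 -0.08  5.  ]
[26.8 11.7 -0. ] [ 0.07 -0.16 10.  ]
[39.3 19.2  0. ] [ 0.11 -0.23 15.  ]
[51.2 27.8  0.1] [ 0.15 -0.31 20.  ]
[62.2 37.4  0.1] [ 0.19 -0.39 25.  ]
```

Call:
{"fn": "apply_moves", "kwargs": {"motion": [[[5,4,0],[0,0,2],25],[[13,7.3,0],[0,0,5],25],[[19.3,10.3,0],[0,0,7.5],25],[[26,13.5,0],[0,0,10],25],[[32,17,0],[0,0,12.5],25],[[38.2,21,0],[0,0,15],25],[[44,25,0],[0,0,17.5],25],[[50,29.5,0],[0,0,20],25],[[55.5,34,0],[0,0,22.5],25],[[61,39,0],[0,0,25],25],[[63,41,0],[0,0,26],25],[[63,41,0],[0,0,26],25]]}}

```text
t: 9.85
eef_pos: [0.4811, 0.2605, 0.2099]
ee_rot: [2.272, 2.16, 0.015]
wrist_force: [9.6, 1.8, 7.0]
grip_width: 0.0348
finger_force: 69.4
```

```bash
python3 st.py; python3 - <<'E'
from h import *
a=env.grab_frame("top")[:,:,::-1];b=env.grab_frame("scene")[:,:,::-1]
cv2.imwrite("pics/e4.png",cv2.resize(np.hstack([a[60:300,80:480],b[60:300,160:560]]),(800,240)))
E
```

```text
[9.6 1.8 7. ] [-0.32  0.61  1.22] [ 0.29  0.02  1.85 -0.    1.26  0.34]
gate from tool 95.75627756877124
r 0.16720025284237525 gate from pos 94.64228646419508
F tool [ 2.3  9.5 -6.9] inward tool [-0.32  0.95  0.01]
[13.6  5.2  0.1] [-0.01 -0.06  5.  ]
[26.7 11.7  0.2] [-0.02 -0.12 10.  ]
[39.2 19.2  0.3] [-0.03 -0.18 15.  ]
[51.  27.8  0.4] [-0.04 -0.23 20.  ]
[62.  37.4  0.6] [-0.05 -0.29 25.  ]
```

View pics/e4.png

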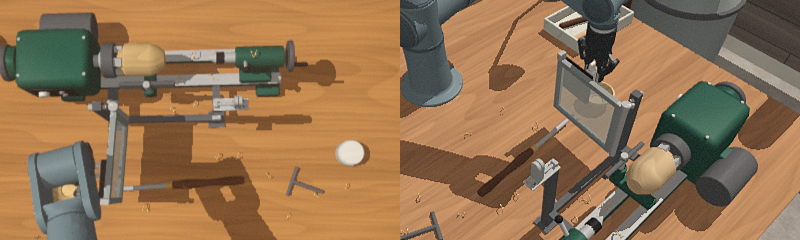

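The gate stands at about 95° with the handle still squeezed (34.8 mm opening). The bolt is still drawn back and the gouge, key, tin and bowl have not been disturbed.

```bash
python3 -c "
from rig import env
print(env.close_job())"
```

```text
the job is handed in; nothing more can be done
None
```

I drew the bolt, then squeezed the handle, swung the gate to about 95° and held it there with the handle still gripped; the loose things looked undisturbed, and I handed the job in at about 10 s with no verdict returned.

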